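# Draw a sine-plate slide into line with a tapered drift, then clamp it

### The job

Take the tapered drift (the one with the square grip) from the stand and push it, square to the sloping face, down through the slide's hole and the hole of the deck beneath it, so that its taper draws the slide into line; push it fully home until its flange sits on the slide, and leave it there. Then swing the clamp's handle round to its stop, so that the clamp's nose lies over the edge of the slide. Leave the other plug, the cradle and the bracket where they are.

Things in the scene. Friction and masses are not known exactly. Their poses are not given: they have to be found in the camera images.
- drift_grip (a point): Centre of the tapered drift's grip, a dark steel square prism 20 x 20 x 50 mm (faces square to x and y). z runs along the tool, away from the point. Below the grip: a round flange, diameter 34, 6 thick, its underside 31 mm below this point; a straight shank, diameter 20, 28 long; a cone 42 long down to a 5 mm point. Loose steel, about 250 g, hanging point down in one of the stand's holes.
- drift_tip (a point): The point of the drift, on its axis, 101 mm below drift_grip (70 mm below the flange's underside).
- drift: The drift as a whole; its origin is the centre of the flange's underside, axes as drift_grip.
- datum_hole (a point): Centre of the fixed 22 mm hole in the deck of a steel sine plate, given at the level of the slide's upper face, 100 mm above the table. z: the hole's axis, square to the face, outwards, 30 degrees from vertical towards the low side (the side away from the robot); x up the slope; y level, along the slide's travel. Slide plate: z -12 to 0 mm, deck plate -26 to -12, then 50 mm of free room for the point.
- slide_hole (a point): Centre of the 22 mm through hole in the upper face of the slide, an aluminium plate 90 mm (x) by 156 mm (y), 12 mm thick, lying on the deck between two lower guide strips. It coincides with datum_hole when in line; axes as datum_hole. A steel workpiece, up to 26 mm high, is bolted on it 72 to 96 mm from the hole towards +y. The deck itself ends 110 mm from the hole at +y, 130 mm at -y.
- slide (a joint): Position of the slide along datum_hole's y axis, m; 0 is in line. It starts 4 to 7 mm off on the + side, moves with about 2 N of friction, is not sprung, and its travel ends at -10 and +10 mm.
- clamp_knob (a point): Half-way up the black round knob (diameter 14 mm, 40 mm high, square to the sloping face) on the handle end of the clamp, a flat dark steel arm 113 mm long, 18 mm wide, lying over the deck. The arm's upper face is 20 mm below this point along datum_hole's z.
- clamp_pivot (a point): The clamp's pivot on the deck, 95 mm from datum_hole towards -y; axes as datum_hole; the arm turns about z. The knob's axis is 51 mm from the pivot, the knob's middle 25 mm higher along z; the nose is on the other side of the pivot, 60 mm long.
- clamp (a joint): Angle of the clamp, rad, growing anticlockwise seen from above the face. Seen from the pivot the knob lies at angle 3.512 + joint from x towards y: at 0 (open) mostly down the slope, at 1.2 (closed, at its stop) straight along -y with the nose over the slide's edge. Starts at 0 to 0.3; friction 0.1 N m (2 N at the knob); it stays where it is left.
- stand: Fixed aluminium stand 160 mm (y) by 60 mm (x): a 10 mm top plate, upper face 85 mm above the table, on two end walls, open front and back, with 24 mm holes at y = -45 and +45 mm. Origin on the table under its middle. Drift and plain plug hang in them by their flanges; which is where varies.
- plug_grip (a point): Middle of the grip of the plain plug, to be left alone: like the drift but with a round 20 mm grip and a straight 20 mm shank with no taper. z upwards along it; 31 mm above its flange's underside.
- cradle_mid (a point): Middle of a loose steel cradle block 70 x 45 x 48 mm with a wide groove on top, on the table; to be left alone.
- bracket_mid (a point): Middle of a loose aluminium angle bracket 80 x 50 x 62 mm on the table; to be left alone.
Mind the look-alikes: they are no part of the job. Leave any blue look-alike of the drift alone.

How it is judged:
By the outcome, as a careful person would: the job done as asked, in the order asked, and still so for the second after the job is handed in, with the robot touching nothing.
It also fails if it takes over 61 s, if anything falls off the work surface, if the arm or the gripper's body presses on something with over 40 N, if the wrist force passes 120 N, or if a joint passes its speed limit or range.

### The arm

A 6-joint arm with a two-finger parallel gripper is mounted at the origin on the work surface. World frame = base frame: x ahead of the robot, y to its left, z up, the work surface at z = 0. Lengths are in m, angles in rad, forces in N, time in s.
With the tool pointing down it reaches from about 0.35 to 0.975 m from the base axis. Payload 4.9 kg.
Tool frame: the origin (TCP) lies midway between the tips of the shut fingers; the grasp point (between the pads) lies 19 mm behind it; z points along the fingers, y is the line along which they close (so a half turn about z gives the same grasp; the last joint's range is limited). The gripper opens to 85 mm and grips with 20 to 120 N. Pads are 22 mm wide; open, the fingers measure 114 mm over their backs; the gripper's body (76 mm by 85 mm) begins 54 mm behind the grasp point. The pads swing forward as they close: fully open they stand 13 mm farther back than shut.
Start: joints at [-1.458, 0.053, 1.613, -0, 1.476, -0.119], TCP at [0.144, -0.608, 0.206] pointing down, gripper open.
Joint ranges: [-3.01, 3.01], [-1.01, 2.22], [0.06, 2.58], [-1.02, 4.17], [0.09, 2.62], [-3.14, 3.14]. Speed limits (rad/s): [2.57, 2.57, 3.14, 3.14, 3.14, 3.14].

### API

Orientations are given as a rotation vector (axis times angle).
In Python, from station import ctrl gives the robot as it stands. The module is installed in compiled form; this text tells all that it offers.
- The arm moves only by the shell command python3 -m handwheel 'ROWS' [OPENING] [FORCE]. ROWS is JSON, a list of rows, each a list of 2 entries, a list of its own where there are three numbers: the shift along the tool's x, y, z in cm, then the turn, a rotation vector about the tool's x, y, z in rad. In form: [[[tx, ty, tz], [ax, ay, az]], ...]. A call has 1 to 5 rows; each row is the pose to reach, as a shift and turn from the pose commanded when the call began, along the tool's axes at that moment; what a row does not reach only later rows make up. A row lasts 1/8 s, in which the tool goes at most 62.5 mm and 10.7 degrees, less where a joint would pass 70% of its speed; a pose out of reach is approached as far as the arm can. A call with a gripper value outside its range is refused whole. OPENING is the gripper's target within -1 to 1 (shut at 1, half-way at 0, fully open at -1), set as the call begins (- or left out, the last holds). The fingers move at their own pace and stop on an object; FORCE is the grip in N (left out, the last holds). Time passes only in rows, so rows that repeat a pose let the fingers close. It gives the time, the measured TCP pose, the force, the opening and the grip force at its end, in the units of the state.
- ctrl.get_obs(): the state, without advancing time (a new reading comes with each control period).
- ctrl.get_image(name): name is "side" or "top" or "wrist"; returns the picture (384x512x3 uint8, blue, green, red); there is no depth.
- ctrl.calibration(name): a dict with "fx", "fy", "cx", "cy" (pixels), "k1" (the pictures are not rectified: a ray, as slopes to the right and down, at radius r is drawn at 1 + k1 r^2 times it, then the intrinsics apply), "R" (3x3) and "t" (3): a world point X has camera coordinates R X + t. Camera axes: x right, y down, z forward; pixel columns grow to the right and rows downward; lengths in m; the calibration is good to about 2 mm. A picture is of the moment at which its call begins: read the wrist's pose just before it. calibration takes no time and is no camera call; for the wrist camera it gives the pose at the moment of the call.
- ctrl.finish_job(): hands the job in; it is judged then, once.
Trained networks look in the newest picture that a camera, given by its name, has taken for a name from the list of things; names that differ only in an ending like _2 or _b are one class to them, and where a whole thing is asked for, a point or a joint stands for the part that bears it (a point fixed in the world has none). Each returns a list of dicts, best first, with "score" (0 to 1); they miss things now and then, are a little off and sometimes report something else, mostly with a low value. They report only what shows in the picture. A call takes as long as a camera call. They do not tell look-alikes from the thing itself.
- ctrl.look_for(camera, query): "position" ([column, row] in pixels, amid what is visible of it).
- ctrl.landmark_of(camera, query): "position" ([column, row] in pixels: a listed point, or the origin of a listed thing).
The state is a dict: "t": time; "q": joint angles; "dq": joint speeds; "effort": joint torques, N m; "tool_pos": TCP position; "tool_rot": TCP orientation; "contact_force": force on the tool from outside, world axes, zero at the start; "wrist_torque": the same for the moment, N m; "opening": finger opening in m; "grip_force": force on a finger pad.
Only numpy, scipy, OpenCV 4.12 (cv2) and the standard library are available. Lean on these libraries where they do the work, as an engineer would, in place of code of your own. Each camera call takes 0.05 s, during which the arm holds its last target. There are 200 camera calls.

## Working session

There is one attempt and no reset: what is moved stays moved. The work goes in short steps, Python scripts to look and compute and a shell command to move; the robot and the scene stay as the last step left them, time stands still between calls to the robot, and variables do not carry over. Pictures are saved under pics/ and viewed, at most 10 in all, crops included, and the job is handed in when it is done.

```bash
mkdir -p pics; cat > h.py <<'E'
import numpy as np, cv2
from scipy.spatial.transform import Rotation as Ro
from scipy.optimize import least_squares
from station import ctrl
def ray(c,px):
    k=np.array([[c['fx'],0,c['cx']],[0,c['fy'],c['cy']],[0,0,1.]])
    u=cv2.undistortPoints(np.array([[px]],float),k,np.array([c['k1'],0,0,0,0.]))[0,0]
    R=np.array(c['R']);t=np.array(c['t'])
    d=R.T@np.array([u[0],u[1],1]);return -R.T@t,d/np.linalg.norm(d)
def proj(c,X):
    p=np.array(c['R'])@np.asarray(X,float)+np.array(c['t']);u=p[:2]/p[2];u=u*(1+c['k1']*(u@u))
    return np.array([c['fx']*u[0]+c['cx'],c['fy']*u[1]+c['cy']])
def onz(c,px,z):
    o,d=ray(c,px);return o+d*(z-o[2])/d[2]
def tri(obs):
    A=np.zeros((3,3));b=np.zeros(3)
    for c,px in obs:
        o,d=ray(c,px);P=np.eye(3)-np.outer(d,d);A+=P;b+=P@o
    X=np.linalg.solve(A,b);return X,[np.round(proj(c,X)-px,1) for c,px in obs]
E
cat > a.py <<'E'
from h import *
np.set_printoptions(precision=4,suppress=True)
for n in ['side','top']:
    cv2.imwrite(f'pics/{n}0.png',ctrl.get_image(n))
C={n:ctrl.calibration(n) for n in ['side','top']}
for q in ['drift_grip','plug_grip','datum_hole','slide_hole','clamp_knob','clamp_pivot','stand','cradle_mid','bracket_mid']:
    for n in C:
        print(q,n,[(np.round(r['position'],1).tolist(),round(r['score'],2)) for r in ctrl.landmark_of(n,q)][:3])
print(ctrl.get_obs()['tool_rot'],ctrl.get_obs()['t'],C)
E
python3 a.py; python3 -c "
import cv2,numpy as np
" 
```

```text
drift_grip side [([164.4, 243.0], 0.95), ([300.8, 262.3], 0.81), ([233.0, 244.9], 0.64)]
drift_grip top [([108.9, 249.3], 0.8), ([136.8, 191.3], 0.8), ([275.4, 219.7], 0.58)]
plug_grip side [([260.8, 219.0], 0.95)]
plug_grip top [([198.0, 237.2], 0.52)]
datum_hole side [([326.5, 163.8], 0.55), ([310.8, 179.9], 0.49), ([249.6, 159.8], 0.25)]
datum_hole top [([337.5, 235.0], 0.77)]
slide_hole side [([325.4, 162.3], 0.58)]
slide_hole top [([339.8, 235.0], 0.73)]
clamp_knob side [([283.5, 181.7], 0.84)]
clamp_knob top [([273.1, 216.7], 0.92)]
clamp_pivot side [([312.2, 179.3], 0.84)]
clamp_pivot top [([292.9, 239.7], 0.94)]
stand side [([246.1, 285.7], 0.6), ([262.1, 219.7], 0.46), ([326.4, 168.4], 0.24)]
stand top [([183.8, 237.8], 0.61)]
cradle_mid side [([166.2, 204.5], 0.63)]
cradle_mid top [([221.6, 122.7], 0.69)]
bracket_mid side [([251.3, 159.1], 0.92)]
bracket_mid top [([347.9, 136.2], 0.93)]
[ 3.1205  0.3633 -0.    ] 1.0 {'side': {'fx': 362.911259185838, 'fy': 362.911259185838, 'cx': 251.2077859849415, 'cy': 192.1164657931035, 'k1': 0.031799236542266664, 'R': array([[-0.8425, -0.5384,  0.0186],
       [-0.2832,  0.4134, -0.8654],
       [ 0.4582, -0.7344, -0.5008]]), 't': array([0.529 , 0.2353, 0.5267])}, 'top': {'fx': 431.55765739496377, 'fy': 431.55765739496377, 'cx': 250.84100403413643, 'cy': 194.86330143184207, 'k1': 0.042301205670696417, 'R': array([[-0.0072, -0.9998,  0.0206],
       [-0.9897,  0.0042, -0.1428],
       [ 0.1427, -0.0214, -0.9895]]), 't': array([0.0299, 0.6236, 0.9136])}}
```

```bash
python3 -c "
import cv2,numpy as np
a=cv2.imread('pics/side0.png');b=cv2.imread('pics/top0.png')
f=lambda i:cv2.resize(i,(800,600),interpolation=cv2.INTER_CUBIC)
cv2.imwrite('pics/s1.png',f(a));cv2.imwrite('pics/t1.png',f(b))"
```

```text
(no output)
```

View pics/s1.png

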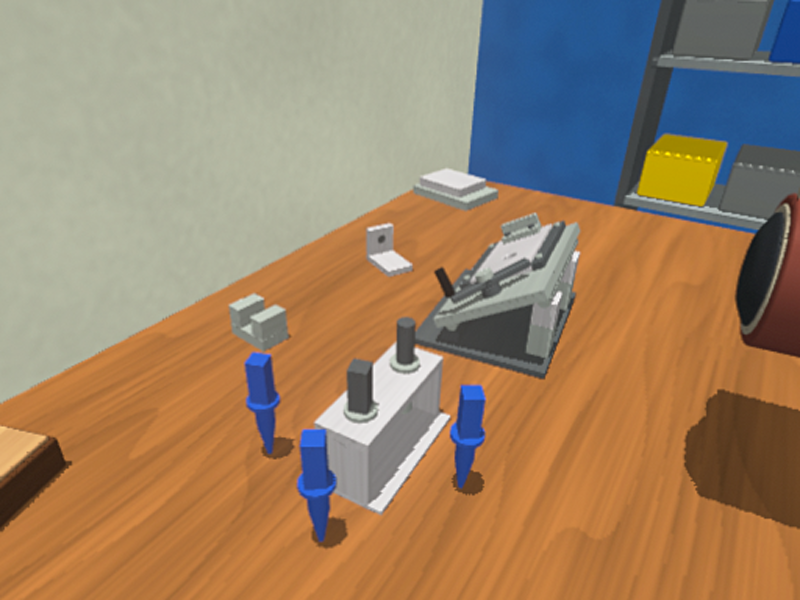

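View pics/t1.png

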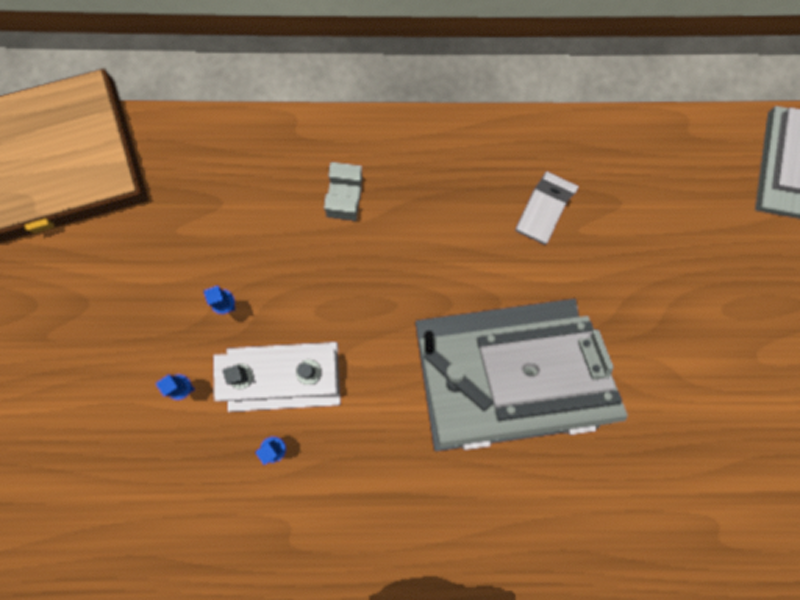

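The side view shows the square-grip drift in the near stand hole at about (230,246) in raw pixels, with the round plug at (260,219) and three blue look-alikes around the stand. In the top view the drift is at (150,240) and the plug at (198,237). The sine plate is on the right, with its hole at (338,235) and the knob at (273,217).

```bash
cat > b.py <<'E'
from h import *
np.set_printoptions(precision=4,suppress=True)
C={n:ctrl.calibration(n) for n in ['side','top']}
P={'drift':([233,245],[150.5,239]),'plug':([260.8,219],[198,237.2]),'slide_hole':([325.4,162.3],[339.8,235]),'knob':([283.5,181.7],[273.1,216.7]),'pivot':([312.2,179.3],[292.9,239.7])}
for k,(s,t) in P.items(): print(k,*tri([(C['side'],s),(C['top'],t)]))
print('drift z.116',onz(C['top'],[150.5,239],.141),'plug',onz(C['top'],[198,237.2],.116))
print('hole z.1',onz(C['top'],[339.8,235],.1), onz(C['top'],[337.5,235],.1))
o=ctrl.get_obs();R=Ro.from_rotvec(o['tool_rot']).as_matrix();print(R,o['tool_pos'])
c=ctrl.calibration('wrist');print('wristcam in tool',R.T@(-np.array(c['R']).T@c['t']-o['tool_pos']),'\n',R.T@np.array(c['R']).T,c['fx'])
E
python3 b.py
```

```text
drift [0.5215 0.2274 0.1199] [array([-2.4, -0.4]), array([0.9, 1.5])]
plug [0.5266 0.1349 0.1118] [array([-0.8, -0.1]), array([0.3, 0.6])]
slide_hole [ 0.5297 -0.1555  0.1033] [array([-0.6, -0. ]), array([0.3, 0.6])]
knob [ 0.5669 -0.0194  0.1024] [array([-1.4, -0.2]), array([0.6, 1.3])]
pivot [ 0.5198 -0.0588  0.1048] [array([-1. , -0.1]), array([0.4, 1. ])]
drift z.116 [0.5237 0.2248 0.141 ] plug [0.5276 0.1351 0.116 ]
hole z.1 [ 0.5311 -0.1558  0.1   ] [ 0.5312 -0.151   0.1   ]
[[ 0.9733  0.2297 -0.    ]
 [ 0.2297 -0.9733 -0.    ]
 [-0.      0.     -1.    ]] [ 0.1436 -0.6083  0.2061]
wristcam in tool [ 0.0802 -0.0008 -0.1681] 
 [[-0.0001 -0.951  -0.3092]
 [ 1.     -0.0002  0.0004]
 [-0.0005 -0.3092  0.951 ]] 299.5305928730527
```

```bash
cat >> h.py <<'E'
def go(pos,R):
    o=ctrl.get_obs();R0=Ro.from_rotvec(o['tool_rot']).as_matrix()
    s=R0.T@(np.array(pos)-o['tool_pos'])*100;w=Ro.from_matrix(R0.T@np.array(R)).as_rotvec()
    print('shift cm',np.round(s,2).tolist(),'turn',np.round(w,4).tolist(),'t',o['t'])
def down(yaw): # tool x at yaw in world, z down
    c,s=np.cos(yaw),np.sin(yaw);return np.array([[c,s,0],[s,-c,0],[0,0,-1.]])
E
python3 -c "
from h import *
go([.50,.22,.27],down(0))"
```

```text
shift cm [53.72, -72.42, -6.39] turn [0.0, 0.0, 0.2318] t 1.0
```

```bash
H="python3 -m handwheel"
python3 -m handwheel '[[[5,-6,-6],[0,0,0.05]],[[9,-11,-6.4],[0,0,0.1]],[[53.7,-72.4,-6.4],[0,0,0.23]],[[53.7,-72.4,-6.4],[0,0,0.23]],[[53.7,-72.4,-6.4],[0,0,0.23]]]' -1 40
python3 -c "
from h import *
go([.50,.22,.27],down(0))"
```

```text
t: 1.62
tool_pos: [0.2652, -0.3352, 0.2634]
tool_rot: [3.141, 0.002, 0.001]
contact_force: [1.5, -0.8, 0.7]
opening: 0.0853
grip_force: 0.0
shift cm [23.54, -55.5, -0.68] turn [0.0007, -0.0008, 0.0011] t 1.625
```

```bash
python3 -m handwheel '[[[23.5,-55.5,-0.7],[0,0,0]],[[23.5,-55.5,-0.7],[0,0,0]],[[23.5,-55.5,-0.7],[0,0,0]],[[23.5,-55.5,-0.7],[0,0,0]],[[23.5,-55.5,-0.7],[0,0,0]]]'
python3 -c "
from h import *
go([.50,.22,.27],down(0))"
```

```text
t: 2.25
tool_pos: [0.3865, -0.0471, 0.2673]
tool_rot: [3.141, 0.002, 0.003]
contact_force: [1.1, -0.2, 0.6]
opening: 0.0851
grip_force: 0.0
shift cm [11.39, -26.69, -0.27] turn [0.0008, -0.002, 0.0016] t 2.25
```

```bash
python3 -m handwheel '[[[11.4,-26.7,-0.3],[0,0,0]],[[11.4,-26.7,-0.3],[0,0,0]],[[11.4,-26.7,-0.3],[0,0,0]],[[11.4,-26.7,-0.3],[0,0,0]],[[11.4,-26.7,-0.3],[0,0,0]]]'
python3 -m handwheel '[[[0,0,0],[0,0,0]],[[0,0,0],[0,0,0]]]'
cat > w.py <<'E'
from h import *
import sys
np.set_printoptions(precision=4,suppress=True)
name=sys.argv[1];qs=sys.argv[2:]
c=ctrl.calibration('wrist');im=ctrl.get_image('wrist')
cv2.imwrite(f'pics/{name}.png',im);np.save(f'pics/{name}.npy',c,allow_pickle=True)
for q in qs:
    for r in ctrl.landmark_of('wrist',q)[:3]: print(q,np.round(r['position'],1),round(r['score'],2),ray(c,r['position']))
E
python3 w.py w1 drift_grip plug_grip stand drift
```

```text
t: 2.88
tool_pos: [0.5, 0.2209, 0.2697]
tool_rot: [-3.142, -0.006, -0.0]
contact_force: [0.7, -0.5, 0.6]
opening: 0.0855
grip_force: 0.0
t: 3.12
tool_pos: [0.4994, 0.2179, 0.2697]
tool_rot: [3.141, 0.003, -0.001]
contact_force: [-0.3, -0.4, -0.1]
opening: 0.0854
grip_force: 0.0
drift_grip [248.5 146.9] 0.85 (array([0.5795, 0.2191, 0.4378]), array([-0.1708,  0.0301, -0.9848]))
drift_grip [176.3  57.8] 0.75 (array([0.5795, 0.2191, 0.4378]), array([ 0.1046,  0.2453, -0.9638]))
drift_grip [256.4 261.5] 0.63 (array([0.5795, 0.2191, 0.4378]), array([-0.5228,  0.0034, -0.8525]))
plug_grip [327.4 141.5] 0.77 (array([0.5795, 0.2191, 0.4378]), array([-0.1485, -0.2254, -0.9629]))
drift [258.3 245.5] 0.94 (array([0.5795, 0.2191, 0.4378]), array([-0.4781, -0.0027, -0.8783]))
drift [183.   78.7] 0.8 (array([0.5795, 0.2191, 0.4378]), array([ 0.0443,  0.2305, -0.9721]))
drift [247. 142.] 0.72 (array([0.5795, 0.2191, 0.4378]), array([-0.1549,  0.0351, -0.9873]))
```

View pics/w1.png

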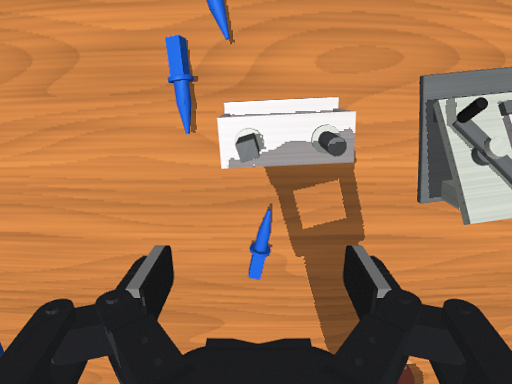

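```bash
python3 -c "
import cv2
i=cv2.imread('pics/w1.png')[85:180,205:365]
cv2.imwrite('pics/w1c.png',cv2.resize(i,None,fx=5,fy=5,interpolation=cv2.INTER_CUBIC))"
```

```text
(no output)
```

View pics/w1c.png

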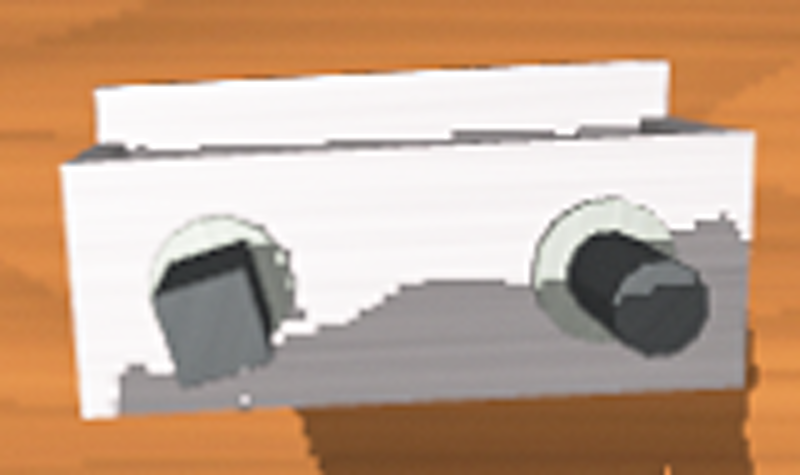

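The crop shows the square top face of the drift's grip at raw corners (236,144), (254.6,138), (260,156) and (241.4,162.6), turned slightly clockwise. The stand's top plate is clearly visible around it, and the round plug is on the right.

```bash
python3 -c "
from h import *
np.set_printoptions(precision=4,suppress=True)
c=np.load('pics/w1.npy',allow_pickle=True).item()
f=lambda x,y,z:onz(c,[205+x/5,85+y/5],z)
g=np.array([f(x,y,.141) for x,y in [(155,295),(248,265),(275,355),(182,388)]]);print(g,g.mean(0))
e=[g[(i+1)%4]-g[i] for i in range(4)];print([(np.linalg.norm(v),np.degrees(np.arctan2(v[1],v[0]))) for v in e])
s=np.array([f(x,y,.085) for x,y in [(62,163),(753,132),(745,388),(82,418)]]);print(s,s.mean(0))
e=[s[(i+1)%4]-s[i] for i in range(4)];print([(np.linalg.norm(v),np.degrees(np.arctan2(v[1],v[0]))) for v in e])
"
```

```text
[[0.5309 0.2406 0.141 ]
 [0.5369 0.2221 0.141 ]
 [0.5188 0.2167 0.141 ]
 [0.512  0.2355 0.141 ]] [0.5246 0.2287 0.141 ]
[(np.float64(0.01944503907132244), np.float64(-72.10890434667458)), (np.float64(0.018868188375223787), np.float64(-163.35551075685132)), (np.float64(0.020005121229364178), np.float64(109.90841461002975)), (np.float64(0.019591379726227123), np.float64(15.087759696535489))]
[[0.5524 0.2656 0.085 ]
 [0.5603 0.106  0.085 ]
 [0.4997 0.1022 0.085 ]
 [0.4918 0.263  0.085 ]] [0.5261 0.1842 0.085 ]
[(np.float64(0.1598203060959792), np.float64(-87.17839368854729)), (np.float64(0.060677581558751845), np.float64(-176.435311749567)), (np.float64(0.1609856191792041), np.float64(92.81612327662144)), (np.float64(0.06065825301903974), np.float64(2.464186376048979))]
```

```bash
python3 -c "
from h import *
go([.5243,.2290,.098],down(.304))
C=ctrl.calibration('top');print(onz(C,[108.9,249.3],.12),onz(C,[137,191],.12))"
```

```text
shift cm [2.46, -1.17, 17.21] turn [-0.0, -0.0006, -0.3036] t 3.375
[0.50497061 0.31025357 0.12      ] [0.62173795 0.25885734 0.12      ]
```

```bash
python3 -m handwheel '[[[2.46,-1.17,5],[0,0,-0.152]],[[2.46,-1.17,9],[0,0,-0.304]],[[2.46,-1.17,9],[0,0,-0.304]],[[2.46,-1.17,13],[0,0,-0.304]]]' 0 60
python3 -m handwheel '[[[0,0,4.2],[0,0,0]],[[0,0,4.2],[0,0,0]]]'
python3 -c "
from h import *
go([.5243,.2290,.098],down(.304))"
```

```text
t: 3.88
tool_pos: [0.5279, 0.2306, 0.1454]
tool_rot: [-3.104, -0.473, -0.017]
contact_force: [0.7, 0.0, 0.7]
opening: 0.043
grip_force: 0.0
t: 4.12
tool_pos: [0.5226, 0.2291, 0.0964]
tool_rot: [3.105, 0.474, -0.007]
contact_force: [-0.3, -0.7, -0.5]
opening: 0.0429
grip_force: 0.0
shift cm [0.16, 0.06, -0.16] turn [-0.0001, 0.0045, -0.0007] t 4.125
```

Close and check.

```bash
python3 -m handwheel '[[[0.1,0,-0.1],[0,0,0]],[[0.1,0,-0.1],[0,0,0]],[[0.1,0,-0.1],[0,0,0]],[[0.1,0,-0.1],[0,0,0]],[[0.1,0,-0.1],[0,0,0]]]' 1 80
python3 -m handwheel '[[[0,0,-4],[0,0,0]],[[0,0,-8],[0,0,0]],[[0,0,-12],[0,0,0]],[[0,0,-14],[0,0,0]],[[0,0,-14],[0,0,0]]]'

```

```text
t: 4.75
tool_pos: [0.5277, 0.2306, 0.1029]
tool_rot: [-3.105, -0.478, -0.01]
contact_force: [-0.6, -2.3, 7.1]
opening: 0.0177
grip_force: 79.2
t: 5.38
tool_pos: [0.526, 0.2305, 0.2406]
tool_rot: [-3.104, -0.478, -0.005]
contact_force: [0.3, 0.4, -3.1]
opening: 0.0179
grip_force: 80.1
```

```bash
cat >> h.py <<'E'
def tilt(a):
    h=np.array([np.cos(a),np.sin(a),0]);Z=np.array([0,0,1.]);c,s=np.cos(np.pi/6),.5
    zd=c*Z+s*h;xd=-c*h+s*Z;yd=np.cross(zd,xd)
    return np.array([-xd,yd,-zd]).T   # tool axes; x=-xd,y=yd,z=-zd
E
python3 -c "
from h import *
R=tilt(.12);T=np.array([.530,-.153,.1])-R[:,2]*.158;print(T)
go(T,R);go([T[0],T[1],T[2]+.02],R)"
```

```text
[ 0.60843188 -0.14354274  0.23683201]
shift cm [-3.4, 38.15, 0.37] turn [0.0483, -0.5256, 0.1815] t 5.375
shift cm [-3.39, 38.15, -1.63] turn [0.0483, -0.5256, 0.1815] t 5.375
```

```bash
python3 -m handwheel '[[[0,4,-4],[0,0,0]],[[-1,10,-4],[0.016,-0.17,0.06]],[[-3.4,38,-2],[0.048,-0.526,0.18]],[[-3.4,38,-2],[0.048,-0.526,0.18]],[[-3.4,38,-2],[0.048,-0.526,0.18]]]'
python3 -c "
from h import *
R=tilt(.12);T=np.array([.530,-.153,.1])-R[:,2]*.158
go(T,R)"
```

```text
t: 6.0
tool_pos: [0.5867, -0.0526, 0.2578]
tool_rot: [2.995, 0.183, -0.826]
contact_force: [0.6, 1.2, -3.2]
opening: 0.0179
grip_force: 80.0
shift cm [1.96, 9.3, 1.24] turn [-0.0016, 0.0144, 0.0027] t 6.0
```

```bash
python3 -m handwheel '[[[2,9.3,1.2],[0,0.014,0]],[[2,9.3,1.2],[0,0.014,0]],[[2,9.3,1.2],[0,0.014,0]]]'
python3 -m handwheel '[[[0,0,0],[0,0,0]],[[0,0,0],[0,0,0]]]'
python3 w.py w2 slide_hole datum_hole clamp_knob clamp_pivot drift_tip drift_grip
python3 -c "
import cv2
i=cv2.imread('pics/w2.png')
cv2.imwrite('pics/w2c.png',cv2.resize(i,(800,600),interpolation=cv2.INTER_CUBIC))"
```

```text
t: 6.38
tool_pos: [0.608, -0.1437, 0.2407]
tool_rot: [3.004, 0.178, -0.797]
contact_force: [-0.6, 0.6, -2.6]
opening: 0.0179
grip_force: 80.1
t: 6.62
tool_pos: [0.609, -0.1403, 0.2449]
tool_rot: [3.003, 0.185, -0.789]
contact_force: [0.0, -0.5, -2.4]
opening: 0.0178
grip_force: 80.1
slide_hole [260.  164.7] 0.57 (array([ 0.76  , -0.1207,  0.3524]), array([-0.671 , -0.0903, -0.7359]))
slide_hole [174.4 165. ] 0.41 (array([ 0.76  , -0.1207,  0.3524]), array([-0.6805,  0.1869, -0.7085]))
datum_hole [259.1 164.1] 0.6 (array([ 0.76  , -0.1207,  0.3524]), array([-0.67  , -0.0871, -0.7373]))
clamp_knob [138.3 130.7] 0.64 (array([ 0.76  , -0.1207,  0.3524]), array([-0.5884,  0.2991, -0.7512]))
clamp_pivot [173.7 165.7] 0.86 (array([ 0.76  , -0.1207,  0.3524]), array([-0.682 ,  0.1889, -0.7065]))
drift_tip [257.3 189.2] 0.7 (array([ 0.76  , -0.1207,  0.3524]), array([-0.7295, -0.0884, -0.6783]))
drift_tip [ 24.9 165.2] 0.64 (array([ 0.76  , -0.1207,  0.3524]), array([-0.5969,  0.5626, -0.572 ]))
drift_tip [137.7 130.6] 0.18 (array([ 0.76  , -0.1207,  0.3524]), array([-0.588 ,  0.3008, -0.7509]))
drift_grip [ 40.8 199.9] 0.8 (array([ 0.76  , -0.1207,  0.3524]), array([-0.6753,  0.5239, -0.5192]))
drift_grip [258.3 241.1] 0.58 (array([ 0.76  , -0.1207,  0.3524]), array([-0.8335, -0.1046, -0.5425]))
```

View pics/w2c.png

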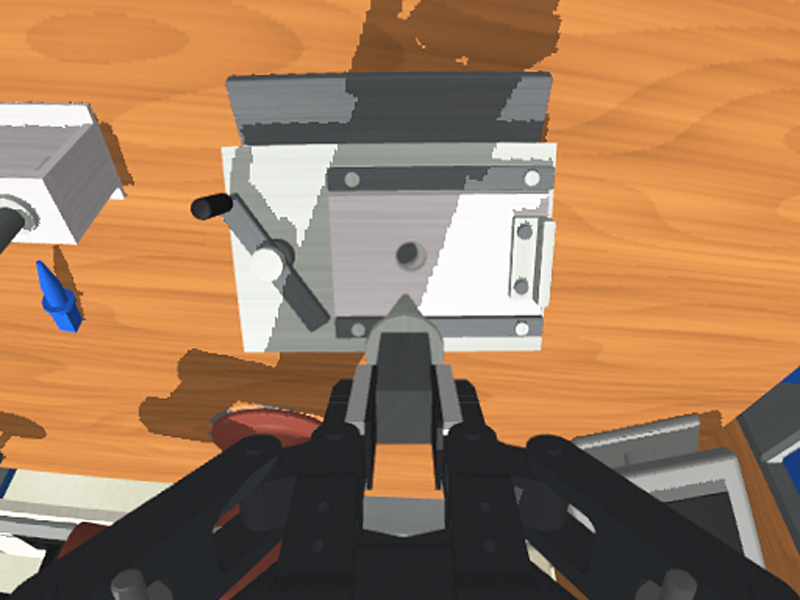

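In this tilted wrist view the slide hole's rim is centred at about (263,164) raw and the tip of the held drift is at (259,190). The deck corners are at about (142,94), (356,92), (346,223) and (156,225). The clamp is at the left, with its pivot at (172,167) and its knob at (138,131).

```bash
cat > fit.py <<'E'
from h import *
np.set_printoptions(precision=4,suppress=True)
c=np.load('pics/w2.npy',allow_pickle=True).item();k=1.5625
px=np.array([[222,147],[556,143],[541,349.5],[243,352],[411,256]])/k
def W(a,x,y,p):
    R=tilt(a);D=np.array([-R[:,0],R[:,1],-R[:,2]]).T
    return np.array([x,y,.1])+D@np.array(p)
def f(v):
    a,x,y,lo,hi,s=v
    P=[(lo,-.13,-.012),(lo,.11,-.012),(hi,.11,-.012),(hi,-.13,-.012),(0,s,0)]
    return np.concatenate([proj(c,W(a,x,y,p))-q for p,q in zip(P,px)])
r=least_squares(f,[.1,.53,-.15,-.07,.07,.005]);print(r.x,np.round(r.fun,1))
a,x,y=r.x[:3]
for z in (-.012,0,.005,.01): print('pivot',z,proj(c,W(a,x,y,(0,-.095,z))),'det 173.7 165.7/',np.array([267,263])/k)
# top camera check
C=ctrl.calibration('top');print('top slide hole',proj(C,W(a,x,y,(0,r.x[5],0))),'det 339.8 235')
# tool frame at picture
Rt=np.array(c['R']).T@np.array([[0,-.951,-.3092],[1,0,0],[0,-.3092,.951]]).T
p=-np.array(c['R']).T@c['t']-Rt@np.array([.0802,-.0008,-.1681])
print('tool',p,Ro.from_matrix(Rt).as_rotvec(),ctrl.get_obs()['tool_pos'],ctrl.get_obs()['tool_rot'])
for L in (.08,.085,.09,.095): print('tip',L,proj(c,p+Rt@np.array([0,0,L])),'seen',np.array([405,295])/k)
D=W(a,x,y,(0,0,0));print('datum in tool',Rt.T@(D-p),'misalign',Ro.from_matrix(Rt.T@tilt(a)).as_rotvec())
for n in('side','top'):
    C=ctrl.calibration(n);im=ctrl.get_image(n);cv2.imwrite(f'pics/{n}2.png',im)
    for q in('drift_tip','drift_grip','drift'):
        print(n,q,[(np.round(d['position'],1).tolist(),round(d['score'],2)) for d in ctrl.landmark_of(n,q)][:4])
    for L in (-.013,.018,.088): print(n,'exp',L,proj(C,p+Rt@np.array([0,0,L])))
E
python3 fit.py
```

```text
[ 0.1338  0.5309 -0.1491 -0.0788  0.0806  0.0058] [-0.6 -0.   0.4  0.1 -0.6  0.1  0.9 -0.3 -0.  -0.1]
pivot -0.012 [177.8421 162.4233] det 173.7 165.7/ [170.88 168.32]
pivot 0 [175.1277 164.643 ] det 173.7 165.7/ [170.88 168.32]
pivot 0.005 [173.9432 165.6122] det 173.7 165.7/ [170.88 168.32]
pivot 0.01 [172.7253 166.6091] det 173.7 165.7/ [170.88 168.32]
top slide hole [339.3636 234.7247] det 339.8 235
tool [ 0.6089 -0.1403  0.2454] [ 3.0025  0.185  -0.7883] [ 0.6091 -0.1412  0.2454] [ 3.003   0.1835 -0.7876]
tip 0.08 [258.9194 189.4312] seen [259.2 188.8]
tip 0.085 [258.9029 187.6961] seen [259.2 188.8]
tip 0.09 [258.887  186.0221] seen [259.2 188.8]
tip 0.095 [258.8717 184.4061] seen [259.2 188.8]
datum in tool [ 0.0031 -0.0009  0.1652] misalign [-0.0047 -0.0101 -0.0095]
side drift_tip [([162.8, 271.5], 0.88), ([197.4, 328.0], 0.72), ([315.1, 133.9], 0.64), ([296.9, 307.4], 0.57)]
side drift_grip [([298.5, 90.8], 0.83), ([141.9, 309.7], 0.78), ([108.6, 269.3], 0.69), ([357.7, 354.4], 0.64)]
side drift [([302.2, 102.3], 0.94), ([338.0, 342.3], 0.88), ([128.7, 270.2], 0.66), ([155.7, 315.5], 0.65)]
side exp -0.013 [293.3435  90.361 ]
side exp 0.018 [298.9944 103.8031]
side exp 0.088 [311.346  133.1135]
top drift_tip [([119.7, 242.7], 0.71), ([148.3, 187.9], 0.7), ([168.7, 295.2], 0.58)]
top drift_grip [([117.8, 199.8], 0.78), ([160.7, 335.8], 0.71), ([135.4, 148.9], 0.67)]
top drift [([163.7, 323.6], 0.86), ([142.9, 158.7], 0.79), ([118.1, 211.4], 0.77), ([221.0, 122.2], 0.32)]
top exp -0.013 [348.9348 181.8517]
top exp 0.018 [346.6112 192.7612]
top exp 0.088 [341.8887 215.012 ]
```

```bash
python3 -m handwheel '[[[0.55,-0.15,2],[-0.005,-0.01,-0.01]],[[0.55,-0.15,4],[-0.005,-0.01,-0.01]],[[0.55,-0.15,5.5],[-0.005,-0.01,-0.01]],[[0.55,-0.15,5.5],[-0.005,-0.01,-0.01]],[[0.55,-0.15,5.5],[-0.005,-0.01,-0.01]]]'
python3 w.py w3 slide_hole datum_hole clamp_knob clamp_pivot drift_tip drift
python3 -c "
import cv2
i=cv2.imread('pics/w3.png')[60:280,100:400]
cv2.imwrite('pics/w3c.png',cv2.resize(i,None,fx=2.6,fy=2.6,interpolation=cv2.INTER_CUBIC))"
```

```text
t: 8.0
tool_pos: [0.5871, -0.143, 0.195]
tool_rot: [2.995, 0.199, -0.801]
contact_force: [0.5, 0.4, -2.1]
opening: 0.0178
grip_force: 80.0
slide_hole [264. 180.] 0.7 (array([ 0.7389, -0.1217,  0.3011]), array([-0.7108, -0.1157, -0.6938]))
datum_hole [255.  181.2] 0.81 (array([ 0.7389, -0.1217,  0.3011]), array([-0.7176, -0.0863, -0.6911]))
clamp_knob [111.7 144.1] 0.76 (array([ 0.7389, -0.1217,  0.3011]), array([-0.619 ,  0.3624, -0.6968]))
clamp_pivot [159.  184.6] 0.82 (array([ 0.7389, -0.1217,  0.3011]), array([-0.7287,  0.221 , -0.6482]))
drift_tip [257.3 185.8] 0.87 (array([ 0.7389, -0.1217,  0.3011]), array([-0.7271, -0.0953, -0.6799]))
drift [  9.1 202.1] 0.86 (array([ 0.7389, -0.1217,  0.3011]), array([-0.6608,  0.578 , -0.4788]))
drift [259.2 223.2] 0.74 (array([ 0.7389, -0.1217,  0.3011]), array([-0.8043, -0.1119, -0.5836]))
```

View pics/w3c.png

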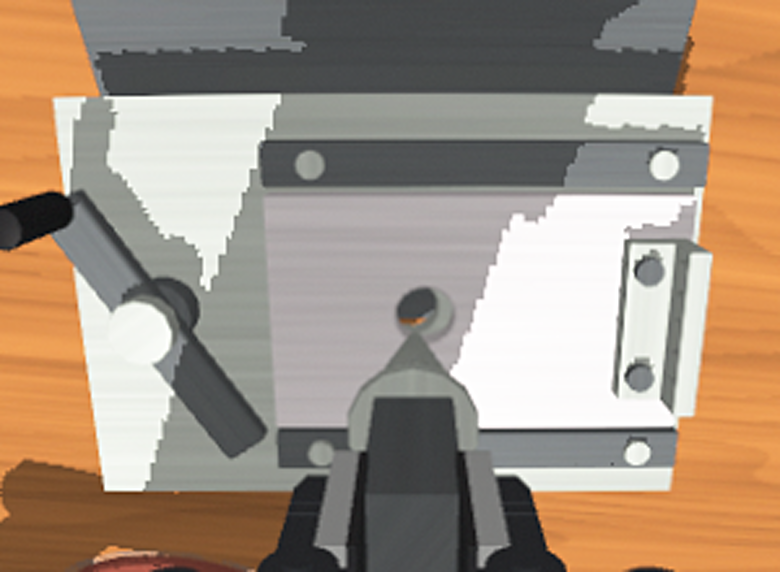

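This closer view shows the tip at raw (259.6,188), just below the slide-hole rim centred at (263.8,180.7). The deck corners are at about (120.4,97.7), (374.2,96.9), (357.7,248.5) and (140,248.8).

```bash
sed -e 's/w2.npy/w3.npy/;s/k=1.5625/k=2.6/' -e 's|^px=.*|px=np.array([[53,98],[713,96],[670,490],[104,491],[426,314]])/k+[100,60]|' -e 's|np.array(\[405,295\])/k|np.array([415,333])/k+[100,60]|' -e '/^for n in/,$d' -e '/top slide hole/d' fit.py > fit3.py
cat >> fit3.py <<'E'
# flange left/right extremes and grip: predicted flange circle rim
for L in (.015,.018,.021):
  for dx in (0,-.002):
    u=np.array([proj(c,p+Rt@np.array([dx+.017*np.cos(t),.017*np.sin(t),L])) for t in np.linspace(0,6.28,100)]);u=(u-[100,60])*2.6
    print('flange crop',L,dx,'x',u[:,0].min(),u[:,0].max(),'top',u[:,1].min())
E
python3 fit3.py
```

```text
[ 0.1337  0.5313 -0.1492 -0.0787  0.0816  0.006 ] [ 0.1 -0.  -0.2 -0.  -0.2  0.1  0.4 -0.2 -0.  -0.2]
pivot -0.012 [164.0204 177.4543] det 173.7 165.7/ [102.6923 101.1538]
pivot 0 [160.3793 180.7571] det 173.7 165.7/ [102.6923 101.1538]
pivot 0.005 [158.7787 182.2102] det 173.7 165.7/ [102.6923 101.1538]
pivot 0.01 [157.1256 183.7119] det 173.7 165.7/ [102.6923 101.1538]
tool [ 0.587  -0.1429  0.1955] [ 2.9949  0.1988 -0.8008] [ 0.5871 -0.1429  0.1949] [ 2.9954  0.1992 -0.8011]
tip 0.08 [258.9194 189.4312] seen [259.6154 188.0769]
tip 0.085 [258.9029 187.6961] seen [259.6154 188.0769]
tip 0.09 [258.887  186.0221] seen [259.6154 188.0769]
tip 0.095 [258.8717 184.4061] seen [259.6154 188.0769]
datum in tool [-0.0009 -0.0012  0.1107] misalign [ 0.0003 -0.001  -0.0012]
flange crop 0.015 0 x 347.44430531016707 480.4110233759399 top 351.870434540409
flange crop 0.015 -0.002 x 347.64923345749924 480.1859149203248 top 359.4488256980075
flange crop 0.018 0 x 348.33530347331106 479.4321786122854 top 347.9910940558903
flange crop 0.018 -0.002 x 348.53401950229716 479.21389282999286 top 355.47231727860986
flange crop 0.021 0 x 349.2019071056962 478.4801285068288 top 344.2226713856529
flange crop 0.021 -0.002 x 349.39468485283976 478.268364711198 top 351.60906827732526
```

```bash
python3 -m handwheel '[[[-0.05,-0.15,1],[0,0,0]],[[-0.05,-0.15,2],[0,0,0]],[[-0.05,-0.15,2.8],[0,0,0]],[[-0.05,-0.15,3.6],[0,0,0]],[[-0.05,-0.15,3.6],[0,0,0]]]'
python3 -m handwheel '[[[0,0,0.5],[0,0,0]],[[0,0,1],[0,0,0]],[[0,0,1],[0,0,0]]]'
cat > ft.py <<'E'
from h import *
o=ctrl.get_obs();R=Ro.from_rotvec(o['tool_rot']).as_matrix();D=np.array([.5311,-.1491,.1]);Rd=tilt(.1337)
print('F tool',np.round(R.T@o['contact_force'],1),'M tool',np.round(R.T@o['wrist_torque'],2),'TCP in datum(tool axes) mm',np.round(Rd.T@(o['tool_pos']-D)*1000,1),'mis',np.round(Ro.from_matrix(R.T@Rd).as_rotvec(),4),o['opening'],o['t'])
E
python3 ft.py
```

```text
t: 8.98
tool_pos: [0.5676, -0.1438, 0.1627]
tool_rot: [2.995, 0.199, -0.805]
contact_force: [0.5, -0.4, -3.2]
opening: 0.0177
grip_force: 80.1
t: 9.35
tool_pos: [0.5634, -0.145, 0.1548]
tool_rot: [2.994, 0.199, -0.801]
contact_force: [0.8, -2.0, -4.8]
opening: 0.0175
grip_force: 80.0
F tool [2.8 2.1 3.9] M tool [-0.6   0.78 -0.01] TCP in datum(tool axes) mm [  0.9   0.2 -63.7] mis [ 0.0005 -0.0006 -0.0012] 0.017468949451324996 9.35
```

```bash
python3 -m handwheel '[[[0,0,0.6],[0,0,0]],[[0,0,1.2],[0,0,0]],[[0,0,1.2],[0,0,0]]]'; python3 ft.py
python3 -m handwheel '[[[0,0,0.5],[0,0,0]],[[0,0,1.0],[0,0,0]],[[0,0,1.0],[0,0,0]]]'; python3 ft.py
```

```text
t: 9.72
tool_pos: [0.5571, -0.1452, 0.1438]
tool_rot: [2.995, 0.199, -0.803]
contact_force: [1.7, -1.6, -4.7]
opening: 0.0176
grip_force: 80.2
F tool [3.6 1.8 3.3] M tool [-0.49  0.9   0.  ] TCP in datum(tool axes) mm [  0.8  -0.4 -51.1] mis [-0.0009  0.0004 -0.0005] 0.017589012188431997 9.725
t: 10.1
tool_pos: [0.552, -0.1457, 0.135]
tool_rot: [2.996, 0.2, -0.804]
contact_force: [2.0, -2.6, -4.8]
opening: 0.0175
grip_force: 80.1
F tool [3.8 2.8 3.4] M tool [-0.45  1.04 -0.01] TCP in datum(tool axes) mm [  0.9  -0.6 -40.9] mis [-0.0011  0.0006 -0.0004] 0.017485310672514767 10.1
```

```bash
python3 -m handwheel '[[[0,0,0.4],[0,0,0]],[[0,0,0.8],[0,0,0]],[[0,0,0.8],[0,0,0]]]'; python3 ft.py
python3 -m handwheel '[[[0,0,0.4],[0,0,0]],[[0,0,0.8],[0,0,0]],[[0,0,0.8],[0,0,0]]]'; python3 ft.py
```

```text
t: 10.48
tool_pos: [0.5482, -0.1464, 0.1284]
tool_rot: [2.995, 0.199, -0.803]
contact_force: [2.0, -1.2, -3.9]
opening: 0.0176
grip_force: 80.2
F tool [3.6 1.5 2.4] M tool [-0.43  1.17 -0.04] TCP in datum(tool axes) mm [  0.8  -0.4 -33.2] mis [-0.0007  0.0003 -0.0006] 0.017599304307244622 10.475
t: 10.85
tool_pos: [0.5443, -0.1469, 0.1215]
tool_rot: [2.995, 0.199, -0.803]
contact_force: [3.6, -1.4, -3.9]
opening: 0.0176
grip_force: 80.2
F tool [4.9 1.9 1.6] M tool [-0.46  1.24  0.02] TCP in datum(tool axes) mm [  0.8  -0.4 -25.3] mis [-0.0007  0.0003 -0.0006] 0.017607083549008296 10.85
```

```bash
python3 -m handwheel '[[[-0.03,0,0.3],[0,0,0]],[[-0.03,0,0.5],[0,0,0]],[[-0.03,0,0.5],[0,0,0]]]'; python3 ft.py
python3 -m handwheel '[[[0,0,0.15],[0,0,0]],[[0,0,0.3],[0,0,0]],[[0,0,0.3],[0,0,0]]]'; python3 ft.py
```

```text
t: 11.22
tool_pos: [0.542, -0.1474, 0.1178]
tool_rot: [2.996, 0.199, -0.801]
contact_force: [5.2, -0.6, -3.5]
opening: 0.0176
grip_force: 80.4
F tool [6.2 1.3 0.5] M tool [-0.46  1.39 -0.01] TCP in datum(tool axes) mm [  0.7  -0.2 -20.9] mis [-0.0003 -0.001  -0.0008] 0.017619533374365042 11.225
t: 11.6
tool_pos: [0.5407, -0.1476, 0.1153]
tool_rot: [2.996, 0.199, -0.801]
contact_force: [5.4, -1.0, -2.1]
opening: 0.0176
grip_force: 80.5
F tool [ 5.6  1.7 -0.7] M tool [-0.45  1.47 -0.03] TCP in datum(tool axes) mm [  0.8  -0.2 -18.1] mis [-0.0002 -0.0013 -0.0008] 0.017629398283102768 11.6
```

```bash
python3 -m handwheel '[[[0,0,0.15],[0,0,0]],[[0,0,0.3],[0,0,0]],[[0,0,0.3],[0,0,0]]]'; python3 ft.py
python3 -m handwheel '[[[0,0,0.1],[0,0,0]],[[0,0,0.2],[0,0,0]],[[0,0,0.2],[0,0,0]]]'; python3 ft.py
```

```text
t: 11.98
tool_pos: [0.5406, -0.1478, 0.1145]
tool_rot: [2.996, 0.199, -0.796]
contact_force: [8.7, -0.0, 2.0]
opening: 0.0176
grip_force: 81.2
F tool [ 6.5  1.2 -6.1] M tool [-0.2   1.32 -0.02] TCP in datum(tool axes) mm [  1.   -0.1 -17.3] mis [ 0.0005 -0.0043 -0.0011] 0.017602127356128226 11.975
t: 12.35
tool_pos: [0.5407, -0.1478, 0.1143]
tool_rot: [2.997, 0.199, -0.792]
contact_force: [10.2, 1.4, 6.5]
opening: 0.0177
grip_force: 81.8
F tool [  5.8  -0.  -10.7] M tool [0.07 1.17 0.03] TCP in datum(tool axes) mm [  1.2  -0.  -17.2] mis [ 0.001  -0.0068 -0.0013] 0.017705239527683696 12.35
```

```bash
python3 -m handwheel '[[[-0.1,0,0.4],[0,0,0]],[[-0.1,0,0.4],[0,0,0]],[[-0.1,0,0.4],[0,0,0]]]'; python3 ft.py
python3 w.py w4 clamp_knob clamp_pivot
python3 -c "
import cv2
i=cv2.imread('pics/w4.png')[60:300,80:400]
cv2.imwrite('pics/w4c.png',cv2.resize(i,None,fx=2.5,fy=2.5,interpolation=cv2.INTER_CUBIC))"
```

```text
t: 12.72
tool_pos: [0.5408, -0.1481, 0.1142]
tool_rot: [2.999, 0.199, -0.781]
contact_force: [16.0, 3.4, 14.2]
opening: 0.0172
grip_force: 82.9
F tool [  7.3  -1.2 -20.4] M tool [0.41 1.38 0.07] TCP in datum(tool axes) mm [  1.3   0.3 -17.2] mis [ 0.0024 -0.0137 -0.0017] 0.017207542670271803 12.725
clamp_knob [ 36.2 172.2] 0.87 (array([ 0.6912, -0.1267,  0.2223]), array([-0.6226,  0.5317, -0.5742]))
clamp_pivot [118.5 221.8] 0.76 (array([ 0.6912, -0.1267,  0.2223]), array([-0.7762,  0.324 , -0.5408]))
clamp_pivot [256.3 244.3] 0.63 (array([ 0.6912, -0.1267,  0.2223]), array([-0.8367, -0.1085, -0.5368]))
```

View pics/w4c.png

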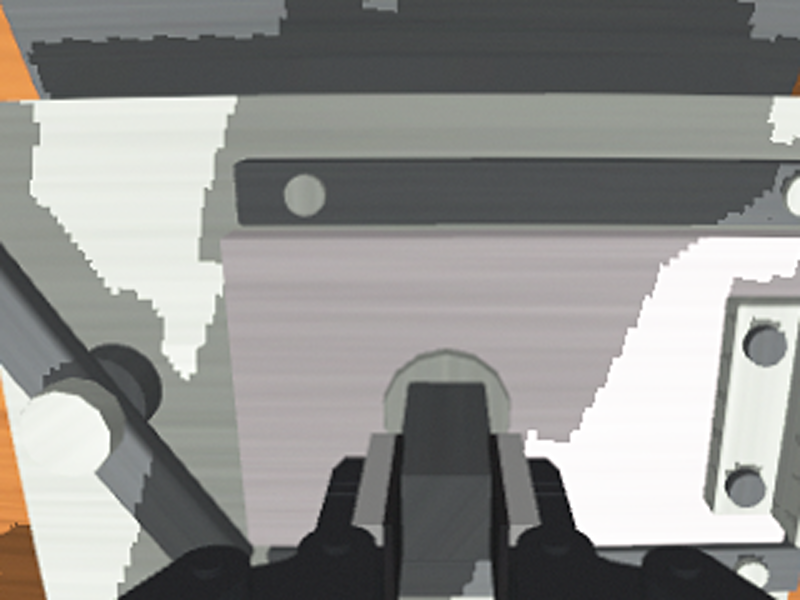

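The flange sits flush on the slide with no gap showing, and the slide has moved left into line. I'll take the load off, then release.

```bash
python3 -m handwheel '[[[0,0,-0.4],[0,0,0]],[[0,0,-0.8],[0,0,0]],[[0,0,-0.8],[0,0,0]]]'; python3 ft.py
python3 -m handwheel '[[[0,0,0],[0,0,0]],[[0,0,0],[0,0,0]],[[0,0,0],[0,0,0]],[[0,0,0],[0,0,0]]]' 0; python3 ft.py
python3 -m handwheel '[[[0,0,-3],[0,0,0]],[[0,0,-7],[0,0,0]],[[0,0,-12],[0,0,0]],[[0,0,-12],[0,0,0]],[[0,0,-12],[0,0,0]]]'; python3 ft.py
python3 w.py w5 clamp_knob clamp_pivot drift_grip slide_hole drift
python3 -c "
import cv2
i=cv2.imread('pics/w5.png')[60:300,80:400]
cv2.imwrite('pics/w5c.png',cv2.resize(i,None,fx=2.5,fy=2.5,interpolation=cv2.INTER_CUBIC))"
```

```text
t: 13.25
tool_pos: [0.54, -0.1476, 0.115]
tool_rot: [2.996, 0.2, -0.798]
contact_force: [7.7, -1.3, -2.7]
opening: 0.0176
grip_force: 80.6
F tool [ 7.8  2.3 -1.4] M tool [-0.35  1.79  0.  ] TCP in datum(tool axes) mm [  0.3  -0.3 -17.5] mis [-0.0001 -0.0031 -0.0005] 0.017585866044524265 13.25
t: 13.75
tool_pos: [0.5386, -0.1477, 0.1149]
tool_rot: [2.995, 0.199, -0.804]
contact_force: [0.0, -0.2, 1.1]
opening: 0.0421
grip_force: 0.0
F tool [-0.6  0.2 -1. ] M tool [ 0.04  0.3  -0.04] TCP in datum(tool axes) mm [ -0.8  -0.4 -16.7] mis [-0.0008  0.0008 -0.0008] 0.04210420966703228 13.75
t: 14.38
tool_pos: [0.5981, -0.1397, 0.2182]
tool_rot: [2.995, 0.199, -0.804]
contact_force: [-0.3, -0.1, -0.5]
opening: 0.0426
grip_force: 0.0
F tool [0.  0.  0.5] M tool [-0.03  0.23  0.02] TCP in datum(tool axes) mm [  -0.5   -0.4 -136.1] mis [-0.0008  0.0007 -0.0005] 0.04255591934393811 14.375
clamp_knob [127.  139.7] 0.85 (array([ 0.7501, -0.1185,  0.3241]), array([-0.6167,  0.3227, -0.7181]))
clamp_pivot [167.5 172.1] 0.59 (array([ 0.7501, -0.1185,  0.3241]), array([-0.7046,  0.1991, -0.6811]))
drift_grip [255.9 180. ] 0.83 (array([ 0.7501, -0.1185,  0.3241]), array([-0.7157, -0.0885, -0.6928]))
drift_grip [ 28.9 205.5] 0.62 (array([ 0.7501, -0.1185,  0.3241]), array([-0.6853,  0.5395, -0.4892]))
drift_grip [128.  134.1] 0.19 (array([ 0.7501, -0.1185,  0.3241]), array([-0.6039,  0.3208, -0.7297]))
slide_hole [259.9 170.7] 0.96 (array([ 0.7501, -0.1185,  0.3241]), array([-0.6923, -0.0989, -0.7148]))
drift [255.  172.3] 0.7 (array([ 0.7501, -0.1185,  0.3241]), array([-0.6982, -0.0832, -0.711 ]))
drift [ 22.7 197.8] 0.62 (array([ 0.7501, -0.1185,  0.3241]), array([-0.6664,  0.5538, -0.4992]))
```

View pics/w5c.png

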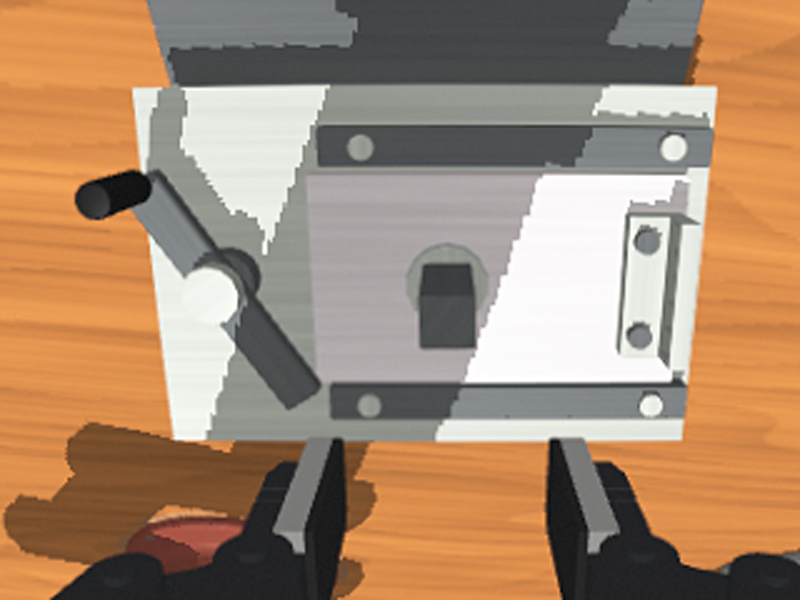

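The drift stands square in the hole, with the flange on the slide around raw (258,175). The clamp is still open, with its knob running from about (137,135) at the base to (117,140) at the top.

```bash
cat > k.py <<'E'
from h import *
np.set_printoptions(precision=4,suppress=True)
c=np.load('pics/w5.npy',allow_pickle=True).item()
px=np.array([[133,88],[717,87],[682,440],[174,441]])/2.5+[80,60]
def W(a,x,y,p):
    R=tilt(a);D=np.array([-R[:,0],R[:,1],-R[:,2]]).T
    return np.array([x,y,.1])+D@np.array(p)
def f(v):
    a,x,y,lo,hi=v
    P=[(lo,-.13,-.012),(lo,.11,-.012),(hi,.11,-.012),(hi,-.13,-.012)]
    return np.concatenate([proj(c,W(a,x,y,p))-q for p,q in zip(P,px)])
r=least_squares(f,[.13,.53,-.15,-.07,.07]);print(r.x,np.round(r.fun,1));a,x,y=r.x[:3]
for z in(.056,.058,.06):print('grip top',z,proj(c,W(a,x,y,(0,0,z))),'seen 258.8 188.4')
u=np.array([proj(c,W(a,x,y,(.017*np.cos(t),.017*np.sin(t),.006)))for t in np.linspace(0,6.28,60)]);print('flange top rim crop',(u.min(0)-[80,60])*2.5,(u.max(0)-[80,60])*2.5)
def kn(j,zp,h):
    t=3.512+j;return W(a,x,y,(.051*np.cos(t),-.095+.051*np.sin(t),zp+h))
g=lambda v:np.concatenate([proj(c,kn(v[0],v[1],.025))-[127,139.7],proj(c,kn(v[0],v[1],.045))-[117.2,140]])
s=least_squares(g,[.15,.005]);j,zp=s.x;print('joint',j,'zp',zp,s.fun)
o=ctrl.get_obs();R=Ro.from_rotvec(o['tool_rot']).as_matrix();Rd=tilt(a)
D=np.array([x,y,.1])
pk=kn(j,zp,.025);print('knob mid world',pk,'knob in datum-tool axes mm',Rd.T@(pk-D)*1000)
# desired TCP: grasp point (19 behind TCP) ~4mm above knob mid -> TCP 15 mm below mid
d=lambda p:np.round(R.T@(p-o['tool_pos'])*100,2)
print('above',d(kn(j,zp,.085)),'at',d(kn(j,zp,.012)))
for jj in np.linspace(j,1.25,9): print(round(jj,3),np.round(R.T@(kn(jj,0,0)-kn(j,0,0))*100,2))
print('mis',Ro.from_matrix(R.T@Rd).as_rotvec(),o['t'])
E
python3 k.py
```

```text
[ 0.1341  0.5311 -0.1494 -0.0787  0.0813] [-0.2  0.1  0.2 -0.1 -0.2  0.1  0.2 -0.2]
grip top 0.056 [259.8549 188.2429] seen 258.8 188.4
grip top 0.058 [259.867  188.9469] seen 258.8 188.4
grip top 0.06 [259.8793 189.6614] seen 258.8 188.4
flange top rim crop [407.7542 243.1585] [490.2459 322.92  ]
joint 0.32039993236840814 zp -0.004233531475033134 [-0.2859 -1.5284  0.2955  1.4574]
knob mid world [ 0.5581 -0.0171  0.0983] knob in datum-tool axes mm [  39.3073 -127.4951  -20.7665]
above [  3.99 -12.67   5.49] at [  4.   -12.66  12.79]
0.32 [0. 0. 0.]
0.437 [-0.4  -0.43  0.  ]
0.553 [-0.85 -0.82  0.  ]
0.669 [-1.35 -1.15  0.  ]
0.785 [-1.87 -1.42  0.01]
0.901 [-2.43 -1.62  0.01]
1.018 [-3.01 -1.76  0.01]
1.134 [-3.59 -1.84  0.01]
1.25 [-4.19 -1.84  0.01]
mis [-0.0015  0.0018 -0.0009] 14.675
```

```bash
cat >> k.py <<'E'
print('---')
for zz in (0,.004,.008):
    s=least_squares(lambda v:np.concatenate([proj(c,kn(v[0],zz,.025))-[127,139.7],proj(c,kn(v[0],zz,.045))-[117.2,140]]),[.2]);jj=s.x[0]
    print(zz,jj,s.fun,'above',d(kn(jj,zz,.085)),'at',d(kn(jj,zz,.012)),'nose end crop',(proj(c,W(a,x,y,(-.06*np.cos(3.512+jj),-.095-.06*np.sin(3.512+jj),zz+.005)))-[80,60])*2.5,'boss',(proj(c,W(a,x,y,(0,-.095,zz+.005)))-[80,60])*2.5)
X=np.array([.5669,-.0194,.1024]);print('tri knob datum-tool',Rd.T@(X-D)*1000)
E
python3 k.py | sed -n '/---/,$p'
```

```text
---
0 0.28262797010768187 [-0.7483 -2.1582 -0.3535  0.8382] above [  4.11 -12.52   5.07] at [  4.12 -12.51  12.37] nose end crop [314.1268 389.5152] boss [220.742  283.5532]
0.004 0.24569690130771035 [-1.1002 -2.7552 -0.8816  0.2512] above [  4.22 -12.37   4.67] at [  4.23 -12.36  11.97] nose end crop [308.6304 395.9714] boss [217.9785 286.0596]
0.008 0.2076394230181166 [-1.3658 -3.344  -1.323  -0.3266] above [  4.33 -12.21   4.27] at [  4.34 -12.2   11.57] nose end crop [302.7756 402.4952] boss [215.1472 288.6286]
tri knob datum-tool [  44.5726 -124.0813  -28.5053]
```

```bash
python3 -m handwheel '[[[1.5,-5,0],[0,0,0]],[[3,-10,0],[0,0,0]],[[4.2,-12.4,4],[0,0,0]],[[4.2,-12.4,4.5],[0,0,0]],[[4.2,-12.4,4.5],[0,0,0]]]' 0 30
python3 w.py w6 clamp_knob
python3 -m handwheel '[[[0,0,2.5],[0,0,0]],[[0,0,5],[0,0,0]],[[0,0,7.2],[0,0,0]],[[0,0,7.2],[0,0,0]]]'; python3 ft.py
```

```text
t: 15.3
tool_pos: [0.5955, -0.0159, 0.159]
tool_rot: [2.995, 0.198, -0.804]
contact_force: [0.3, -0.1, 0.6]
opening: 0.043
grip_force: 0.0
clamp_knob [261.7 195.3] 0.83 (array([0.7476, 0.0053, 0.2649]), array([-0.7473, -0.1124, -0.655 ]))
t: 15.9
tool_pos: [0.5596, -0.0207, 0.0963]
tool_rot: [2.995, 0.197, -0.804]
contact_force: [-0.4, -0.4, 0.5]
opening: 0.0429
grip_force: 0.0
F tool [-0.6  0.3 -0.2] M tool [-0.04  0.23  0.06] TCP in datum(tool axes) mm [  41.1 -123.4  -19.5] mis [-0.0014  0.001  -0.002 ] 0.04286409723466862 15.9
```

```bash
python3 -m handwheel '[[[0,0,0],[0,0,0]],[[0,0,0],[0,0,0]],[[0,0,0],[0,0,0]],[[0,0,0],[0,0,0]]]' 1 25; python3 ft.py
python3 w.py w7 clamp_knob
python3 -c "
import cv2
i=cv2.imread('pics/w7.png')
cv2.imwrite('pics/w7c.png',cv2.resize(i,(800,600),interpolation=cv2.INTER_CUBIC))"
```

```text
t: 16.4
tool_pos: [0.5616, -0.0205, 0.0983]
tool_rot: [2.995, 0.199, -0.797]
contact_force: [2.4, -3.1, 6.2]
opening: 0.0111
grip_force: 24.8
F tool [-1.4  3.4 -6.4] M tool [-0.51  0.07 -0.  ] TCP in datum(tool axes) mm [  41.9 -123.4  -22.2] mis [ 0.0013 -0.0032 -0.0017] 0.01107089637683156 16.4
clamp_knob [263.2 235.9] 0.94 (array([0.7131, 0.0009, 0.2047]), array([-0.8245, -0.1289, -0.5509]))
```

View pics/w7c.png

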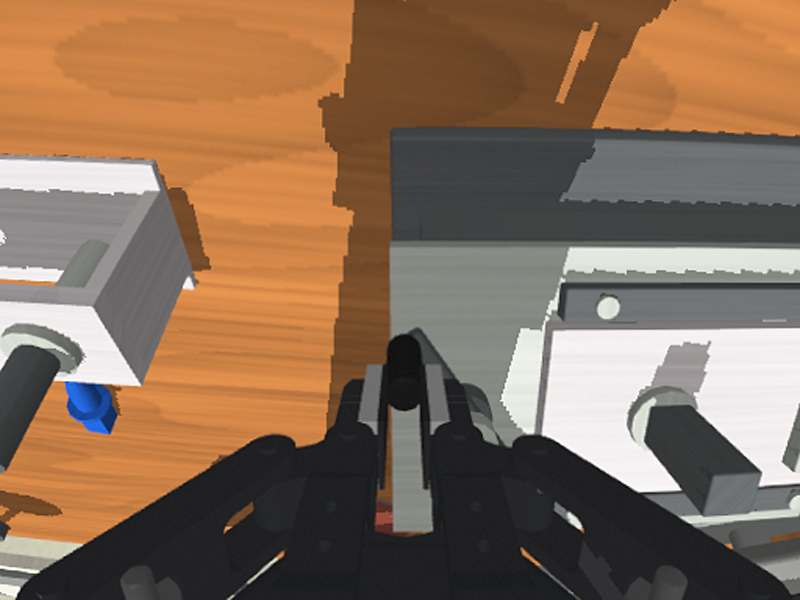

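The knob is held centrally between the pads at raw (260,235). The drift still stands seated in the slide, at right. Next I'll swing the handle along its arc.

```bash
python3 -m handwheel '[[[-0.44,-0.55,0],[0,0,0]],[[-0.91,-1.02,0],[0,0,0]],[[-1.74,-1.6,0],[0,0,0]],[[-2.67,-2.01,0],[0,0,0]],[[-2.67,-2.01,0],[0,0,0]]]'; python3 ft.py
python3 -m handwheel '[[[-0.5,-0.14,0],[0,0,0]],[[-1.0,-0.22,0],[0,0,0]],[[-1.57,-0.25,0],[0,0,0]],[[-1.8,-0.25,0],[0,0,0]],[[-1.8,-0.25,0],[0,0,0]]]'; python3 ft.py
```

```text
t: 17.12
tool_pos: [0.5358, -0.0039, 0.1115]
tool_rot: [2.994, 0.199, -0.796]
contact_force: [2.6, -4.6, 4.6]
opening: 0.0107
grip_force: 26.0
F tool [-0.6  4.9 -5. ] M tool [-0.76  0.09 -0.08] TCP in datum(tool axes) mm [  15.1 -143.3  -21.9] mis [ 0.0023 -0.0037 -0.0016] 0.010722971467933398 17.125
t: 17.75
tool_pos: [0.5209, -0.0034, 0.12]
tool_rot: [2.995, 0.199, -0.793]
contact_force: [5.0, -3.0, 2.9]
opening: 0.0109
grip_force: 26.3
F tool [ 2.5  3.6 -4.8] M tool [-0.8   0.67 -0.07] TCP in datum(tool axes) mm [  -1.9 -145.7  -21.9] mis [ 0.0021 -0.0059 -0.0017] 0.010903483728753698 17.75
```

```bash
python3 -m handwheel '[[[-0.4,0,0],[0,0,0]],[[-0.6,0,0],[0,0,0]],[[-0.6,0,0],[0,0,0]]]'; python3 ft.py
python3 w.py w8 clamp_knob clamp_pivot
```

```text
t: 18.12
tool_pos: [0.5202, -0.0035, 0.1204]
tool_rot: [3.001, 0.201, -0.772]
contact_force: [19.9, -1.9, -9.6]
opening: 0.0111
grip_force: 25.8
F tool [21.7  4.5 -0.9] M tool [-0.83  3.93 -0.05] TCP in datum(tool axes) mm [  -2.8 -145.7  -22. ] mis [ 0.0025 -0.0197 -0.0006] 0.011092887014811858 18.125
clamp_knob [257.8 232.6] 0.89 (array([0.6699, 0.0178, 0.2295]), array([-0.8116, -0.1107, -0.5736]))
clamp_pivot [333.5 215.7] 0.7 (array([0.6699, 0.0178, 0.2295]), array([-0.7223, -0.3463, -0.5986]))
```

The handle is against its stop: the force rose to 22 N with no further movement. I'll unload, release and back off along the knob axis.

```bash
python3 -m handwheel '[[[0.5,0,0],[0,0,0]],[[0.5,0,0],[0,0,0]]]'; python3 ft.py
python3 -m handwheel '[[[0,0,0],[0,0,0]],[[0,0,0],[0,0,0]],[[0,0,0],[0,0,0]]]' 0; python3 ft.py
python3 -m handwheel '[[[0,0,-4],[0,0,0]],[[0,0,-9],[0,0,0]],[[0,2,-14],[0,0,0]],[[0,5,-14],[0,0,0]],[[0,5,-14],[0,0,0]]]'
python3 w.py w9 clamp_knob clamp_pivot
python3 -c "
import cv2
i=cv2.imread('pics/w9.png')
cv2.imwrite('pics/w9c.png',cv2.resize(i,(800,600),interpolation=cv2.INTER_CUBIC))"
```

```text
t: 18.52
tool_pos: [0.5205, -0.0035, 0.1201]
tool_rot: [2.996, 0.199, -0.792]
contact_force: [6.0, -4.1, 2.6]
opening: 0.0111
grip_force: 26.3
F tool [ 3.4  4.9 -5. ] M tool [-0.74  0.93 -0.08] TCP in datum(tool axes) mm [  -2.3 -145.7  -21.9] mis [ 0.0021 -0.0063 -0.0015] 0.011054166679677794 18.525
t: 18.9
tool_pos: [0.5173, -0.0023, 0.1189]
tool_rot: [2.995, 0.2, -0.804]
contact_force: [-0.6, 0.8, 0.0]
opening: 0.0428
grip_force: 0.0
F tool [-0.4 -0.9  0.2] M tool [-0.01  0.24  0.01] TCP in datum(tool axes) mm [  -4.3 -147.3  -19.3] mis [-0.001   0.001  -0.0003] 0.04278771829772673 18.9
t: 19.52
tool_pos: [0.5942, -0.0442, 0.2407]
tool_rot: [2.996, 0.196, -0.802]
contact_force: [-0.0, 0.6, -0.7]
opening: 0.0428
grip_force: 0.0
clamp_knob [211.8 169. ] 0.73 (array([ 0.7461, -0.0233,  0.3468]), array([-0.7001,  0.0614, -0.7114]))
clamp_pivot [257.9 165.1] 0.83 (array([ 0.7461, -0.0233,  0.3468]), array([-0.6791, -0.0892, -0.7286]))
```

View pics/w9c.png

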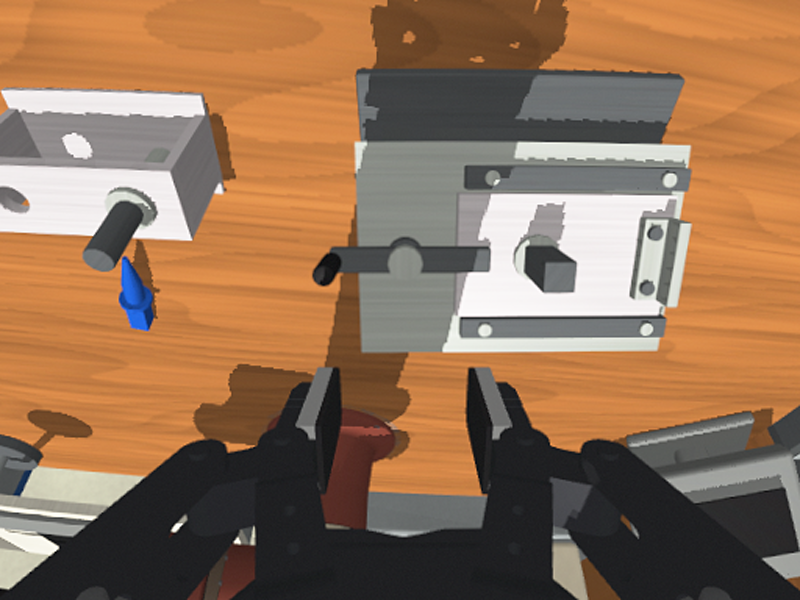

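The clamp arm now lies straight along the deck: pivot at raw (258,166), nose over the slide's edge at about (312,166). The drift is seated at (345,165), the plug is still in the stand, and the robot is clear of everything.

```bash
python3 -c "
from station import ctrl
print(ctrl.finish_job())"
```

```text
the job is handed in; nothing more can be done
None
```

The job is handed in at about 20 s of the 61 s limit: the drift is fully home with its flange on the slide, the clamp is against its stop with its nose over the slide's edge, and the plug, cradle and bracket were not touched.

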